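# Roll the tin home at the date coder

## Task

Take the push paddle from its mat and use it, not the fingers, to roll the tin gently along the coder's track and under the hold-down shoe until it sits right home against the stop with the stop's sensing plunger pushed in. The card tin dents easily, so feel for the stop and do not press hard. Then lay the paddle flat back on the middle of its mat as it lay before, let go and leave the tin there; leave the other things on the bench alone.

Things in the scene. Friction and masses are not known exactly. Their poses are not given: they have to be found in the camera images.
- track: Roll-in track of the tin coder: level aluminium bed 360 (x) x 150 (y) mm, fixed. Origin under its centre at bench height; +x is the way the tin must roll, z up. Bed floor 20 mm up. Steel side guides along both edges, 117 mm apart inside, tops 42 mm up. A bridge over x = 95 mm (crossbar 130 to 142 mm up, posts at y = +-73 mm) carries the hold-down shoe.
- shoe_front (a point): Front edge of the hold-down shoe, over the track's middle line at track x = 0, 98 mm up. The shoe is a slippery white plastic bar 28 mm wide, sprung down: from here it slopes down to a flat underside 86 mm up, from track x = 35 to 145 mm. The tin lifts it 4 mm and rolls under it against about 2 to 7 N; it then holds the tin where it is left.
- print_head (a point): Top of the coder's print head, a grey box on the track's +y side (track x 60 to 145, y 75 to 155 mm), 90 mm high. Only to be kept clear of.
- stop_rail: Rail on the track's -y side holding the adjustable stop; same origin and axes as track however the stop is set. The stop's steel bar crosses the lane 42 to 68 mm up, its solid face clamped somewhere at track x = 110 to 140 mm (not measured: feel for it). At its middle, 55 mm up, a 10 mm sprung plunger stands 4 mm proud (0.3 N, 0.9 N when flush); the tin is home with it nearly flush.
- tin: Closed round card tin with steel rims, 70 mm diameter, 110 mm long, about 300 g, lying across the track on the bed, free to roll. Origin at its centre; its y axis is its long axis (along the track's y); its x and z axes turn as it rolls. The card dents if pushed with more than 15 N.
- paddle: Push paddle, 160 g: square beech handle 20 x 20 mm along x, from x = -90 to 108 mm; white plastic head 84 (y) x 46 (z) mm, 12 thick, its flat pushing face at x = +120 mm; end block 40 (y) x 46 (z) mm at x = -106 to -90 mm. Origin on the handle's axis near its balance point, where it can be gripped from above across y. Lying on the mat: origin 23 mm over the mat's top, z up.
- mat: Black rubber mat, 280 (x) x 130 (y) x 4 mm, fixed on the bench; origin under its centre. The paddle starts lying on it, roughly along its x axis.
- tin_done1: Finished tin standing on end, 70 mm diameter, 110 mm high, origin under its centre. Leave alone.
- tin_done2: Finished tin standing on end, as tin_done1. Leave alone.
- tin_done3: Finished tin standing on end, as tin_done1. Leave alone.
- cleaner: Capped clear plastic bottle, 60 mm diameter, 170 mm high, origin under its centre. Leave alone.
- choc_bar: Flat chocolate bar 70 x 155 x 13 mm, origin under its centre. Leave alone.
- scraper: Flat spatula 240 mm long, lying on the bench. Leave alone.
Mind the look-alikes: they are no part of the job. Leave any purple look-alike of the tin alone.

How it is judged:
On the way, in this order (a step that is already met when the one before it is completed fails the run):
1. the paddle is lifted off its mat in the fingers (contact force between the fingers and paddle above 2 N and z of paddle in the frame of mat above 0.037 m), for 0.1 s.
2. the tin is pushed home with the paddle in hand: it presses the stop's plunger in (over 0.7 N on the stop) (contact force between tin and stop_rail above 0.7 N and contact force between the fingers and paddle above 2 N), for 0.1 s.
At the end, for the whole second after the job is handed in: The tin lies square on the bed under the shoe, home against the stop with the plunger at least two thirds in (pushing back over 0.65 N); the paddle lies flat and still on its mat, within 50 mm of its centre and 0.35 rad of its long axis; nothing is held (contact force between tin and stop_rail above 0.65 N and x of tin in the frame of track above 0.07 m and z of tin in the frame of track between 0.05 and 0.06 m and angle between the y axis of tin and the y axis of track, either way round below 0.1 rad and linear speed of each of tin, paddle below 0.01 m/s and horizontal distance between paddle and mat below 0.05 m and z of paddle in the frame of mat between 0.023 and 0.031 m and angle between paddle's own z axis and vertical below 0.1 rad and angle between the x axis of paddle and the x axis of mat, either way round below 0.35 rad); the robot touches nothing.
It fails at once if the paddle pushes the tin with more than 15 N (contact force between paddle and tin above 15 N).
It fails at once if the fingers or the arm push the tin (contact force between any of the fingers, the arm and tin above 0.5 N).
It fails at once if another thing on the bench is moved by more than 30 mm (distance of any of tin_done1, tin_done2, tin_done3, cleaner, choc_bar, scraper from where it was at the start of the episode above 0.03 m).
It also fails if it takes over 64 s, if anything falls off the work surface, if the arm or the gripper's body presses on something with over 40 N, if the wrist force passes 120 N, or if a joint passes its speed limit or range.

## Robot

A 7-joint arm with a two-finger parallel gripper is mounted at the origin on the work surface. World frame = base frame: x ahead of the robot, y to its left, z up, the work surface at z = 0. Lengths are in m, angles in rad, forces in N, time in s.
With the tool pointing down it reaches from about 0.35 to 0.9 m from the base axis. Payload 7.2 kg.
Tool frame: the origin (TCP) lies at the very end of the fingers, on their centre line; the grasp point (between the pads) lies 19 mm behind it; z points along the fingers, y is the direction in which the jaws open and shut (so a half turn about z gives the same grasp; the last joint's range is limited). The gripper opens to 85 mm and grips with 20 to 120 N. Pads are 22 mm wide; open, the fingers measure 114 mm over their backs; the gripper's body (76 mm by 85 mm) begins 54 mm behind the grasp point. The pads swing forward as they close: fully open they stand 13 mm farther back than shut.
Start: joints at [-1.198, 0.411, -0.013, 1.596, 0.006, 1.134, -0.082], TCP at [0.267, 0.565, 0.231] pointing down, gripper open.
Joint ranges: [-2.95, 2.95], [-0.29, 1.99], [-1.47, 1.44], [0.14, 2.54], [-1.03, 4.17], [0.13, 1.85], [-2.86, 2.86]. Speed limits (rad/s): [2.39, 2.39, 3.01, 3.01, 3.14, 3.14, 3.14].

## Interface

Orientations are given as a unit quaternion [w, x, y, z].
In Python, from cell import r gives the robot as it stands. The module is installed in compiled form; this text tells all that it offers.
- The arm moves only by the shell command python3 -m handwheel 'ROWS' [FORCE]. ROWS is JSON, a list of rows, each a list of 3 entries, a list of its own where there are three numbers: the shift along the tool's x, y, z in mm, then the turn about the tool's z in degrees, then the closure, from 0 (fully open) to 1 (shut). In form: [[[tx, ty, tz], turn, jaw], ...]. A call has 1 to 12 rows; each row shifts and turns the pose as measured when the row begins, along the tool's axes as they then stand; what a row does not reach is not made up. A row lasts 1/12 s, in which the tool goes at most 41.7 mm and 7.16 degrees, less where a joint would pass 70% of its speed; a pose out of reach is approached as far as the arm can. A call is refused whole if a number of a shift passes 41.7 or a number of a turn 7.16, either way. A call with a gripper value outside its range is refused whole. The fingers move at their own pace and stop on an object; FORCE is the grip in N (left out, the last holds). Time passes only in rows, so rows that do not move let the fingers close. It gives the time, the measured TCP pose, the force and the opening at its end, in the units of the state.
- r.sense(): the state, without advancing time (a new reading comes with each control period).
- r.get_image(name): name is "side" or "top"; returns (picture, depth): 480x640x3 uint8, red, green, blue; 480x640 float32, m along the optical axis (not along the pixel's ray), 0 where there is no reading.
- r.get_calibration(name): a dict with "fx", "fy", "cx", "cy" (pixels), "pose" (4x4, takes a point from camera to world coordinates). Camera axes: x right, y down, z forward; pixel columns grow to the right and rows downward; lengths in m; the calibration is good to about 2 mm. A picture is of the moment at which its call begins. get_calibration takes no time and is no camera call.
- r.sign_off(): hands the job in, once; it reports no verdict.
Trained networks look in the newest picture that a camera, given by its name, has taken for a name from the list of things; names that differ only in an ending like _2 or _b are one class to them, and where a whole thing is asked for, a point or a joint stands for the part that bears it (a point fixed in the world has none). Each returns a list of dicts, best first, with "conf" (0 to 1); they miss things now and then, are a little off and sometimes report something else, mostly with a low value. They report only what shows in the picture. A call takes as long as a camera call. They do not tell look-alikes from the thing itself.
- r.masks_of(camera, target): "mask" (480x640 bool, what is visible of it) and "rect" ([left, top, right, bottom] in pixels, round what is visible of it).
The state is a dict: "time": time; "joint_pos": joint angles; "dq": joint speeds; "effort": joint torques, N m; "tool_pos": TCP position; "eef_rot": TCP orientation; "ft_force": force on the tool from outside, world axes, zero at the start; "torque": the same for the moment, N m; "width": finger opening in m.
Only numpy, scipy, OpenCV 4.12 (cv2) and the standard library are available. Lean on these libraries where they do the work, as an engineer would, in place of code of your own. Each camera call takes 0.05 s, during which the arm holds its last target. There are 200 camera calls.

## Working session

There is one attempt and no reset: what is moved stays moved. The work goes in short steps, Python scripts to look and compute and a shell command to move; the robot and the scene stay as the last step left them, time stands still between calls to the robot, and variables do not carry over. Pictures are saved under pics/ and viewed, about 8 in all and at most 12, crops included, and the job is handed in when it is done.

```bash
mkdir -p pics; cat > h.py <<'E'
import numpy as np, cv2
from cell import r
def pts(cam,depth,mask=None):
    c=r.get_calibration(cam); v,u=np.nonzero((depth>0) if mask is None else (mask&(depth>0)))
    d=depth[v,u]; P=np.c_[(u-c['cx'])/c['fx']*d,(v-c['cy'])/c['fy']*d,d,np.ones(len(d))]
    return (P@np.array(c['pose']).T)[:,:3],u,v
E
python3 - <<'E'
from h import *
s=r.sense(); print({k:np.round(v,3) for k,v in s.items()})
for cam in('top','side'):
    im,d=r.get_image(cam); cv2.imwrite(f'pics/{cam}0.png',im[:,:,::-1]); np.save(f'{cam}0.npy',d)
    print(cam,np.round(r.get_calibration(cam)['pose'],3).tolist(),r.get_calibration(cam)['fx'])
    for n in ('track','tin','paddle','mat','stop_rail'):
        for o in r.masks_of(cam,n)[:4]:
            P,_,_=pts(cam,d,o['mask'])
            if len(P): print(cam,n,round(o['conf'],2),o['rect'],np.round(np.median(P,0),3),np.round(P.min(0),3),np.round(P.max(0),3), im[o['mask']].mean(0).astype(int))
E
```

```text
{'time': np.float64(0.0), 'joint_pos': array([-1.198,  0.412, -0.013,  1.597,  0.006,  1.134, -0.082]), 'dq': array([ 0.   ,  0.001,  0.   ,  0.001, -0.   ,  0.003, -0.001]), 'effort': array([-0.0000e+00, -6.0063e+01,  6.8100e-01, -2.9940e+01,  1.4000e-02,
        1.1000e-02, -0.0000e+00]), 'tool_pos': array([0.266, 0.565, 0.23 ]), 'eef_rot': array([-0.   ,  0.219,  0.976, -0.001]), 'ft_force': array([0.594, 0.11 , 0.137]), 'torque': array([ 0.033,  0.035, -0.034]), 'width': np.float64(0.085)}
top [[-0.018, -0.977, 0.213, 0.299], [-1.0, 0.019, 0.003, -0.151], [-0.006, -0.213, -0.977, 1.264], [0.0, 0.0, 0.0, 1.0]] 463.46035634410526
top tin 0.77 [292.2, 299.7, 330.9, 332.3] [ 0.329 -0.126  0.065] [ 0.293 -0.18  -0.002] [ 0.368 -0.07   0.078] [67 21 86]
top tin 0.76 [265.8, 214.1, 292.0, 262.1] [ 0.53  -0.042  0.084] [ 0.476 -0.076  0.017] [ 0.608 -0.003  0.095] [127 103  81]
top tin 0.17 [131.5, 270.4, 169.4, 332.7] [0.38  0.304 0.012] [ 0.301  0.253 -0.003] [0.463 0.356 0.021] [40 20 11]
top paddle 0.79 [379.0, 219.7, 413.8, 306.9] [ 0.482 -0.368  0.037] [ 0.355 -0.396 -0.002] [ 0.58
[... 826 characters left out ...]
33.9] [0.382 0.292 0.009] [ 0.302  0.246 -0.006] [0.463 0.351 0.015] [74 54 44]
side paddle 0.77 [322.0, 300.2, 426.6, 409.2] [ 0.483 -0.376  0.035] [ 0.352 -0.404 -0.005] [ 0.62  -0.302  0.052] [159 137 108]
side paddle 0.45 [219.9, 186.9, 280.8, 217.4] [0.52  0.145 0.057] [ 0.466  0.1   -0.003] [0.616 0.238 0.085] [120 119 118]
side mat 0.93 [298.2, 305.7, 442.9, 437.7] [ 0.437 -0.397  0.003] [ 0.32  -0.454 -0.002] [ 0.607 -0.301  0.048] [49 48 47]
side mat 0.45 [185.0, 163.1, 349.2, 291.8] [0.503 0.071 0.021] [ 0.364 -0.172 -0.006] [0.738 0.333 0.154] [157 156 154]
side stop_rail 0.74 [220.1, 184.5, 279.6, 217.0] [0.532 0.145 0.057] [ 0.466  0.093 -0.   ] [0.616 0.238 0.069] [121 120 119]
```

```bash
python3 - <<'E'
import cv2
t=cv2.imread('pics/top0.png');cv2.imwrite('pics/topc.png',cv2.resize(t[170:370,120:450],None,fx=2.4,fy=2.4,interpolation=cv2.INTER_CUBIC))
s=cv2.imread('pics/side0.png');cv2.imwrite('pics/sidec.png',cv2.resize(s[140:440,110:460],None,fx=2,fy=2,interpolation=cv2.INTER_CUBIC))
E
```

```text
(no output)
```

View pics/topc.png

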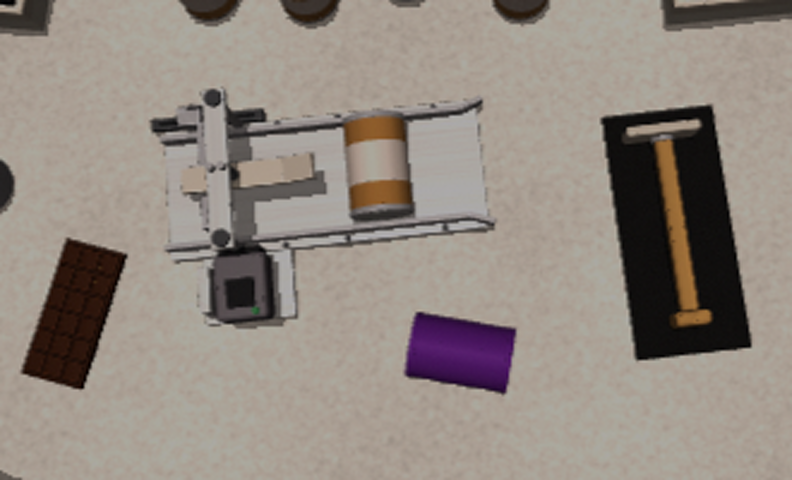

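View pics/sidec.png

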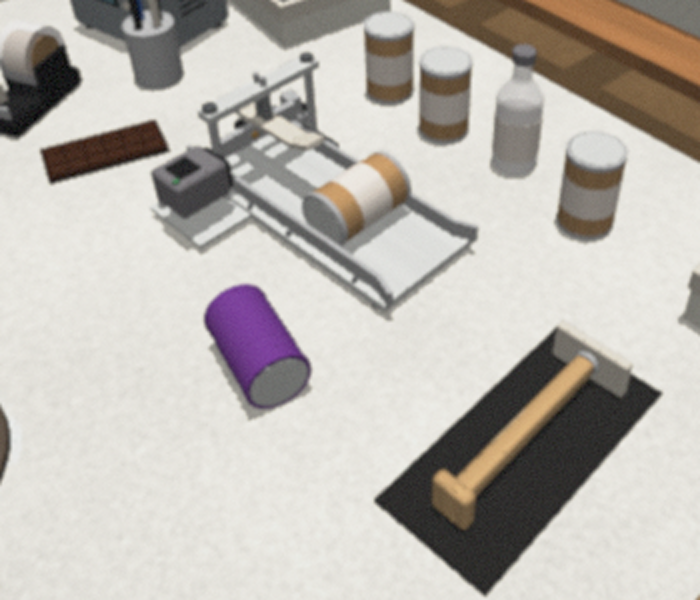

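The top crop shows the following (full-picture pixels):
- The brown/white tin lies on the track at about (278,238).
- The purple look-alike is at (312,317), and the finished tins stand at the top edge and in the side view. I leave these alone.
- The paddle is at (400,263) on the mat, with its head towards world +x.
- The shoe and stop are left of the tin, so track +x is about world +y.

The tin I want is the one on the track. Next I measure the poses.

```bash
cat > meas.py <<'E'
from h import *
def rect(P):
    (c,wh,a)=cv2.minAreaRect(P[:,:2].astype(np.float32)*1000); 
    if wh[0]<wh[1]: wh=wh[::-1]; a+=90
    a=(a+90)%180-90
    return np.round(c,1),np.round(wh,1),round(a,2)
def line(P):
    q=P[:,:2]; vx,vy,x,y=cv2.fitLine(q.astype(np.float32),cv2.DIST_HUBER,0,1e-4,1e-4).ravel()
    return np.degrees(np.arctan2(vy,vx)),(x,y)
E
python3 - <<'E'
from meas import *
for cam in('top','side'):
    im=cv2.imread(f'pics/{cam}0.png'); d=np.load(f'{cam}0.npy'); P,u,v=pts(cam,d); C=im[v,u]
    x,y,z=P.T
    g=C.max(1)
    reg=(abs(x-.47)<.2)&(abs(y+.37)<.12)
    m=reg&(z<.012)&(g<60); m2=reg&(z<.012)&(g<45); print(cam,'mat',rect(P[m]),rect(P[m2]))
    h=reg&(z>.030)&(z<.042)&(x<.54)&(x>.40); print('handle',line(P[h]),np.median(z[h]),h.sum())
    hp=reg&(z>.03)&(z<.06); print('paddle all',rect(P[hp]), 'xmax/xmin',x[hp].max(),x[hp].min())
    for lo,hi in((.40,.42),(.44,.46),(.48,.5),(.52,.54)):
        k=h&(x>lo)&(x<hi); print('  slice',round(x[k].mean(),4),np.round(np.percentile(y[k],[5,50,95]),4))
    reg=(x>.36)&(x<.64)&(y>-.2)&(y<.28)
    f=reg&(z>.012)&(z<.05)&(x>.4); print('track lowpts',rect(P[f]))
    gd=reg&(z>.037)&(z<.047)
    for s in(0,1):
        k=gd&((x>.53+.0) if s else (x<.5))&(y<.0+.1)&(y>-.16)
        for _ in range(4):
            a,(px,py)=line(P[k]); n=np.array([-np.sin(np.radians(a)),np.cos(np.radians(a))]); dd=(P[:,:2]-[px,py])@n; k=k&(abs(dd)<.008)
        print('guide',s,k.sum(),a,(px,py))
    t=reg&(z>.06)&(z<.1)&(y<.0)&(y>-.1); print('tin',rect(P[t]),z[t].max()); k=t&(z>.083);print(' tin top',line(P[k]),rect(P[k]))
    b=reg&(z>.12)&(z<.16);print('bridge',rect(P[b]),line(P[b]),z[b].max())
    sh=reg&(z>.075)&(z<.12)&(y>.01)&(y<.2)&(x>.48)&(x<.55);print('shoe',rect(P[sh]),line(P[sh]))
E
```

```text
top mat (array([ 464.2, -372.9]), array([279.4, 128.5]), 5.59) (array([ 464.1, -372.9]), array([277.7, 128.5]), 5.59)
handle (np.float32(5.9752355), (np.float32(0.47051993), np.float32(-0.36715317))) 0.03617499268624713 401
paddle all (array([ 467.3, -368.1]), array([226.1,  83.6]), 5.83) xmax/xmin 0.5836047983366603 0.35484273058056076
  slice 0.4099 [-0.3829 -0.3729 -0.3647]
  slice 0.4502 [-0.379  -0.3693 -0.3601]
  slice 0.4904 [-0.3744 -0.365  -0.3562]
  slice 0.53 [-0.3702 -0.3605 -0.3523]
track lowpts (array([508.1,  57.6]), array([445.4, 213.6]), -89.65)
guide 0 246 -85.2174 (np.float32(0.47005033), np.float32(-0.029111933))
guide 1 173 -84.26925 (np.float32(0.5953389), np.float32(-0.04424822))
tin (array([473.6, -46.1]), array([234.9,  70.3]), 7.37) 0.09533071283726713
 tin top (np.float32(4.393118), (np.float32(0.5334321), np.float32(-0.037956785))) (array([534. , -37.7]), array([110.2,  48. ]), 3.77)
bridge (array([518.9, 119. ]), array([168.5,  25.4]), 5.09) (np.float32(5.138796), (np.float32(0.51672214), np.float32(0.11734298))) 0.15737521058858595
shoe (array([521.2,  9
[... 627 characters left out ...]
(array([507.5,  53.2]), array([449.5, 213.7]), -88.96)
guide 0 307 -85.068375 (np.float32(0.46978226), np.float32(-0.030575868))
guide 1 152 -84.47776 (np.float32(0.5958604), np.float32(-0.05466437))
tin (array([474.9, -48.2]), array([231.8,  67.9]), 1.95) 0.0907811546585483
 tin top (np.float32(5.9753456), (np.float32(0.5182793), np.float32(-0.047684677))) (array([534.2, -43.6]), array([112.3,  38.9]), 4.86)
bridge (array([518.3, 113.4]), array([167.2,  27.5]), 5.61) (np.float32(4.7155275), (np.float32(0.51659304), np.float32(0.10755702))) 0.15364098168604212
shoe (array([521.1,  86.3]), array([134.3,  31. ]), -85.75) (np.float32(-82.93232), (np.float32(0.51830965), np.float32(0.08345996)))
```

```bash
cat > plan.py <<'E'
# usage: plan.py x y z(mm) tool_y_azimuth(deg) [maxstep mm] : prints remaining shift in tool axes and rows for straight path
import sys; from h import *
from scipy.spatial.transform import Rotation as R
x,y,z,az=map(float,sys.argv[1:5]); st=float(sys.argv[5]) if len(sys.argv)>5 else 36
s=r.sense(); p=s['tool_pos']*1000; w,a,b,c=s['eef_rot']; M=R.from_quat([a,b,c,w])
ya=np.degrees(np.arctan2(*M.as_matrix()[[1,0],1])); tilt=np.degrees(np.arccos(-M.as_matrix()[2,2]))
D=np.array([x,y,z])-p; t=-((az-ya+180)%360-180); 
print('tcp',p.round(1),'yaz',round(ya,2),'tilt',round(tilt,2),'F',s['ft_force'].round(2),'w',round(float(s['width']),4),'t',round(float(s['time']),2),'j',s['joint_pos'].round(2))
n=max(int(np.ceil(np.linalg.norm(D)/st)),int(np.ceil(abs(t)/6.8)),1); print('D',D.round(1),'turn',round(t,2),'n',n)
for i in range(n):
    m=M*R.from_euler('z',t*i/n,degrees=True); v=m.inv().apply(D/n); print('[[%.1f,%.1f,%.1f],%.2f,J],'%(*v,t/n),end=''if (i+1)%12 else '\n--\n')
print()
E
python3 plan.py 440 100 230 0
```

```text
tcp [266.7 565.2 231.3] yaz 64.75 tilt 0.0 F [-0.05 -0.11 -0.4 ] w 0.0854 t 0.6 j [-1.2   0.41 -0.01  1.6   0.01  1.13 -0.08]
D [ 173.3 -465.2   -1.3] turn 64.75 n 14
[[-25.4,-24.8,0.1],4.62,J],[[-27.3,-22.6,0.1],4.62,J],[[-29.0,-20.4,0.1],4.62,J],[[-30.6,-18.0,0.1],4.62,J],[[-31.9,-15.4,0.1],4.62,J],[[-33.1,-12.8,0.1],4.62,J],[[-34.0,-10.1,0.1],4.62,J],[[-34.7,-7.3,0.1],4.62,J],[[-35.2,-4.5,0.1],4.62,J],[[-35.4,-1.7,0.1],4.62,J],[[-35.4,1.2,0.1],4.62,J],[[-35.2,4.1,0.1],4.62,J],
--
[[-34.8,6.9,0.1],4.62,J],[[-34.1,9.7,0.1],4.62,J],
```

```bash
python3 -m handwheel '[[[-25,-25,0],5,0],[[-27,-23,0],5,0],[[-29,-20,0],5,0],[[-31,-18,0],5,0],[[-32,-15,0],5,0],[[-33,-13,0],5,0],[[-34,-10,0],5,0],[[-35,-7,0],5,0],[[-35,-4,0],5,0],[[-35,-2,0],5,0],[[-35,1,0],5,0],[[-35,4,0],5,0]]' 60; python3 plan.py 445 -373 150 -84.1
```

```text
time: 1.6
tool_pos: [0.395, 0.1521, 0.2294]
eef_rot: [-0.003, 0.69, 0.724, 0.003]
ft_force: [1.1, 0.7, -0.5]
width: 0.0853
tcp [395.  152.1 229.4] yaz 2.81 tilt 0.52 F [ 1.06  0.68 -0.51] w 0.0853 t 1.6 j [-0.81  0.05  0.36  2.08 -0.03  1.01 -0.39]
D [  50.  -525.1  -79.4] turn 86.91 n 15
[[-35.2,1.6,5.0],5.79,J],[[-34.8,5.2,5.0],5.79,J],[[-34.1,8.6,5.0],5.79,J],[[-33.1,12.0,5.0],5.79,J],[[-31.7,15.3,5.0],5.79,J],[[-30.0,18.4,5.0],5.79,J],[[-28.0,21.4,5.0],5.79,J],[[-25.7,24.1,5.0],5.79,J],[[-23.1,26.6,5.0],5.79,J],[[-20.3,28.8,5.0],5.79,J],[[-17.3,30.7,5.0],5.79,J],[[-14.1,32.3,5.0],5.79,J],
--
[[-10.8,33.5,5.0],5.79,J],[[-7.4,34.4,5.0],5.79,J],[[-3.8,35.0,5.0],5.79,J],
```

```bash
python3 -m handwheel '[[[-35,2,2],6,0],[[-35,5,2],6,0],[[-34,9,2],6,0],[[-33,12,3],6,0],[[-32,15,3],6,0],[[-30,18,4],6,0],[[-28,21,5],6,0],[[-26,24,5],6,0],[[-23,27,6],6,0],[[-20,29,6],6,0],[[-17,31,6],6,0],[[-14,32,6],6,0]]'; python3 plan.py 445 -373 80 -84.1
```

```text
time: 2.6
tool_pos: [0.4176, -0.2899, 0.1782]
eef_rot: [-0.006, 0.989, 0.151, 0.011]
ft_force: [0.6, -0.2, 0.5]
width: 0.0853
tcp [ 417.6 -289.9  178.2] yaz -72.66 tilt 1.4 F [ 0.59 -0.17  0.49] w 0.0853 t 2.6 j [-0.14  0.34  0.84  1.98 -0.34  0.95 -0.4 ]
D [ 27.4 -83.1 -98.2] turn 11.44 n 4
[[-0.2,22.1,24.4],2.86,J],[[0.9,22.1,24.4],2.86,J],[[2.0,22.0,24.4],2.86,J],[[3.1,21.9,24.4],2.86,J],
```

```bash
sleep 0; python3 - <<'E'
from h import *
print(r.sense()['joint_pos'].round(2))
E
```

```text
[-0.14  0.34  0.84  1.98 -0.34  0.95 -0.4 ]
```

```bash
python3 -m handwheel '[[[0,22,24],3,0],[[1,22,24],3,0],[[2,22,24],3,0],[[3,22,24],3,0],[[0,0,0],0,0]]'; python3 plan.py 445 -373 80 -84.1;  python3 - <<'E'
from h import *
im,d=r.get_image('side'); cv2.imwrite('pics/g1.png',cv2.resize(im[200:440,260:500,::-1],None,fx=2.4,fy=2.4,interpolation=cv2.INTER_CUBIC))
E
```

```text
time: 3.02
tool_pos: [0.4447, -0.3869, 0.0774]
eef_rot: [-0.004, 0.999, 0.035, 0.012]
ft_force: [0.5, 1.0, 0.0]
width: 0.0852
tcp [ 444.7 -386.9   77.4] yaz -86.03 tilt 1.42 F [0.46 1.   0.  ] w 0.0852 t 3.02 j [ 0.12  0.63  0.75  1.88 -0.59  0.86 -0.33]
D [ 0.3 13.9  2.6] turn -1.93 n 1
[[1.3,-13.9,-2.5],-1.93,J],
```

View pics/g1.png

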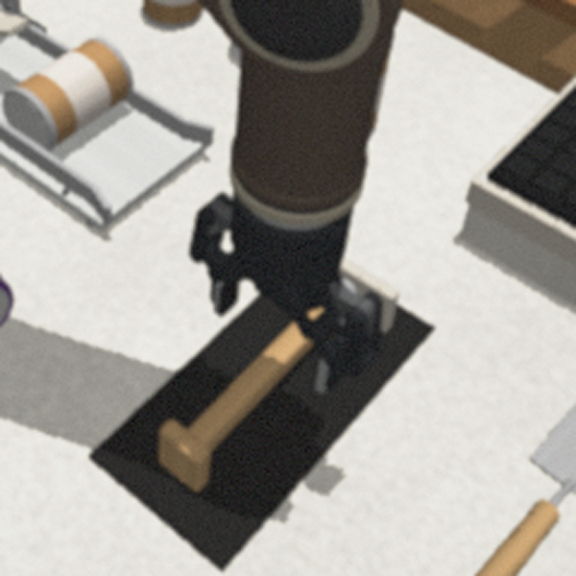

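The gripper straddles the handle at crop (310,310), with the jaws on both sides and the mat clear. I correct the offset and descend.

```bash
python3 -m handwheel '[[[1,-14,0],-2,0],[[0,0,15],0,0],[[0,0,15],0,0],[[0,0,0],0,0]]'; python3 plan.py 445 -373 12 -84.1 15
```

```text
time: 3.4
tool_pos: [0.4467, -0.3668, 0.0517]
eef_rot: [-0.004, 0.998, 0.059, 0.014]
ft_force: [-0.3, 1.6, 0.0]
width: 0.0856
tcp [ 446.7 -366.8   51.7] yaz -83.19 tilt 1.67 F [-0.26  1.62  0.03] w 0.0856 t 3.4 j [ 0.11  0.64  0.7   1.92 -0.61  0.79 -0.29]
D [ -1.7  -6.2 -39.7] turn 0.91 n 3
[[-1.2,2.1,13.2],0.30,J],[[-1.2,2.1,13.2],0.30,J],[[-1.1,2.1,13.2],0.30,J],
```

```bash
python3 -m handwheel '[[[-1,3,13],0.5,0],[[-1,2,12],0.3,0],[[-1,1,8],0,0],[[0,0,0],0,0],[[0,0,0],0,0]]'; python3 plan.py 445 -373 12 -84.1 15
```

```text
time: 3.82
tool_pos: [0.4486, -0.3691, 0.0207]
eef_rot: [-0.004, 0.998, 0.056, 0.017]
ft_force: [0.1, -0.5, -0.0]
width: 0.0853
tcp [ 448.6 -369.1   20.7] yaz -83.52 tilt 2.04 F [ 0.06 -0.47 -0.02] w 0.0853 t 3.82 j [ 0.15  0.68  0.66  1.93 -0.66  0.74 -0.25]
D [-3.6 -3.9 -8.7] turn 0.58 n 1
[[-4.3,3.5,8.5],0.58,J],
```

```bash
python3 -m handwheel '[[[-3,3,5],0.6,0],[[0,0,4],0,0],[[0,0,0],0,0]]'; python3 plan.py 445 -373 12 -84.1 15
```

```text
time: 4.07
tool_pos: [0.4462, -0.3732, 0.0116]
eef_rot: [-0.004, 0.999, 0.051, 0.018]
ft_force: [0.3, -0.2, 0.3]
width: 0.0851
tcp [ 446.2 -373.2   11.6] yaz -84.18 tilt 2.08 F [ 0.28 -0.16  0.33] w 0.0851 t 4.07 j [ 0.16  0.7   0.65  1.93 -0.68  0.72 -0.24]
D [-1.2  0.2  0.4] turn -0.08 n 1
[[-1.2,-0.3,-0.5],-0.08,J],
```

```bash
python3 -m handwheel '[[[0,0,0],0,0.5],[[0,0,0],0,1],[[0,0,0],0,1],[[0,0,0],0,1],[[0,0,0],0,1],[[0,0,0],0,1],[[0,0,0],0,1],[[0,0,0],0,1]]' 60; python3 plan.py 445 -373 12 -84.1 15
```

```text
time: 4.73
tool_pos: [0.4462, -0.374, 0.0122]
eef_rot: [-0.003, 0.999, 0.05, 0.018]
ft_force: [0.8, 0.2, -1.4]
width: 0.0191
tcp [ 446.2 -374.    12.2] yaz -84.22 tilt 2.1 F [ 0.79  0.15 -1.4 ] w 0.0191 t 4.73 j [ 0.17  0.7   0.65  1.93 -0.68  0.72 -0.24]
D [-1.2  1.  -0.2] turn -0.12 n 1
[[-1.1,-1.1,0.2],-0.12,J],
```

```bash
python3 -m handwheel '[[[0,0,-5],0,1],[[0,0,-10],0,1],[[0,0,-15],0,1],[[0,0,-20],0,1],[[0,0,-20],0,1],[[0,0,-20],0,1],[[0,0,-20],0,1],[[0,0,-20],0,1],[[0,0,-10],0,1],[[0,0,0],0,1],[[0,0,0],0,1]]'; python3 plan.py 555 -260 180 5.8 15
```

```text
time: 5.65
tool_pos: [0.4385, -0.3745, 0.1628]
eef_rot: [-0.005, 0.999, 0.049, 0.017]
ft_force: [0.5, -0.8, -1.8]
width: 0.0188
tcp [ 438.5 -374.5  162.8] yaz -84.34 tilt 2.0 F [ 0.52 -0.82 -1.76] w 0.0188 t 5.65 j [ 0.03  0.49  0.84  1.85 -0.47  0.99 -0.4 ]
D [116.5 114.5  17.2] turn -90.14 n 14
[[9.1,-7.3,-0.9],-6.44,J],[[9.9,-6.3,-0.9],-6.44,J],[[10.5,-5.1,-0.9],-6.44,J],[[11.0,-3.9,-0.9],-6.44,J],[[11.4,-2.6,-0.9],-6.44,J],[[11.6,-1.3,-0.9],-6.44,J],[[11.7,-0.0,-0.9],-6.44,J],[[11.6,1.3,-0.9],-6.44,J],[[11.4,2.6,-0.9],-6.44,J],[[11.0,3.8,-0.9],-6.44,J],[[10.5,5.1,-0.9],-6.44,J],[[9.9,6.2,-0.9],-6.44,J],
--
[[9.2,7.3,-0.9],-6.44,J],[[8.3,8.3,-0.9],-6.44,J],
```

```bash
python3 -m handwheel '[[[9,-7,0],-6.5,1],[[10,-6,0],-6.5,1],[[10,-5,0],-6.5,1],[[11,-4,0],-6.5,1],[[11,-3,0],-6.5,1],[[12,-1,0],-6.5,1],[[12,0,0],-6.5,1],[[12,1,0],-6.5,1],[[11,3,0],-6.5,1],[[11,4,0],-6.5,1],[[10,5,0],-6.5,1],[[10,6,0],-6.5,1]]'; python3 plan.py 550 -250 150 5 12
```

```text
time: 6.65
tool_pos: [0.5308, -0.2669, 0.1513]
eef_rot: [-0.003, 0.726, 0.688, 0.011]
ft_force: [0.1, -0.3, -0.7]
width: 0.0188
tcp [ 530.8 -266.9  151.3] yaz -3.11 tilt 1.33 F [ 0.11 -0.31 -0.69] w 0.0188 t 6.65 j [ 0.06  0.46  0.45  1.79 -0.27  0.95  0.58]
D [19.2 16.9 -1.3] turn -8.11 n 3
[[6.0,6.1,0.6],-2.70,J],[[5.7,6.3,0.6],-2.70,J],[[5.4,6.6,0.6],-2.70,J],
```

```bash
python3 -m handwheel '[[[6,6,0],-3,1],[[6,6,0],-2,1],[[5,6,0],-2,1],[[0,0,0],0,1],[[0,0,0],0,1]]'; python3 plan.py 550 -250 60 5 12; python3 - <<'E'
from meas import *
for cam in('top','side'):
    im,d=r.get_image(cam); cv2.imwrite(f'pics/{cam}2.png',cv2.resize(im[180:420,190:490,::-1],None,fx=2,fy=2))
    P,u,v=pts(cam,d); x,y,z=P.T
    k=(x>.48)&(x<.60)&(y>-.2)&(y<-.085)&(z>.12)&(z<.24)
    print(cam,'paddle front',k.sum(),rect(P[k]),np.percentile(z[k],[1,50,99]).round(3))
    hd=k&(abs(x-.54)<.02)&(y<-.135); print('handle',line(P[hd]),np.median(z[hd]))
    e=(x>.48)&(x<.62)&(y<-.29)&(y>-.4)&(z>.1)&(z<.22); print('end blk',e.sum(),np.percentile(z[e],[5,50,95]).round(3) if e.sum() else '')
    t=(x>.45)&(x<.62)&(z>.084)&(z<.1)&(y<.0)&(y>-.09); print(' tin top',rect(P[t]))
E
```

```text
time: 7.07
tool_pos: [0.5491, -0.2446, 0.1459]
eef_rot: [-0.006, 0.677, 0.736, 0.011]
ft_force: [-0.4, 0.1, -1.2]
width: 0.0187
tcp [ 549.1 -244.6  145.9] yaz 4.79 tilt 1.43 F [-0.38  0.1  -1.23] w 0.0187 t 7.07 j [ 0.05  0.48  0.41  1.77 -0.26  0.95  0.66]
D [  0.9  -5.4 -85.9] turn -0.21 n 8
[[-0.9,-0.0,10.7],-0.03,J],[[-0.9,-0.0,10.7],-0.03,J],[[-0.9,-0.0,10.7],-0.03,J],[[-0.9,-0.0,10.7],-0.03,J],[[-0.9,-0.0,10.7],-0.03,J],[[-0.9,-0.0,10.7],-0.03,J],[[-0.9,-0.0,10.7],-0.03,J],[[-0.9,-0.0,10.7],-0.03,J],
top paddle front 118 (array([ 553.3, -116. ]), array([54.8, 20.1]), 6.91) [0.162 0.181 0.187]Traceback (most recent call last):
  File "<stdin>", line 7, in <module>
  File "meas.py", line 8, in line
    q=P[:,:2]; vx,vy,x,y=cv2.fitLine(q.astype(np.float32),cv2.DIST_HUBER,0,1e-4,1e-4).ravel()
                         ~~~~~~~~~~~^^^^^^^^^^^^^^^^^^^^^^^^^^^^^^^^^^^^^^^^^^^^^^^^^
cv2.error: OpenCV(4.12.0) /io/opencv/modules/imgproc/src/linefit.cpp:50: error: (-215:Assertion failed) count > 0 in function 'fitLine2D_wods'
```

```bash
python3 - <<'E'
from meas import *
im,d=r.get_image('side'); cv2.imwrite('pics/side2.png',cv2.resize(im[180:420,190:490,::-1],None,fx=2.4,fy=2.4))
P,u,v=pts('side',d); x,y,z=P.T
k=(x>.48)&(x<.61)&(y>-.135)&(y<-.08)&(z>.12)&(z<.24)
print('head',k.sum(),rect(P[k]),np.percentile(z[k],[1,50,99]).round(3))
e=(x>.48)&(x<.62)&(y<-.31)&(y>-.4)&(z>.1)&(z<.22); print('end blk',e.sum(),np.percentile(z[e],[5,50,95]).round(3) if e.sum() else '',rect(P[e]))
E
```

```text
head 599 (array([ 538.5, -122.7]), array([86.1, 25.2]), 5.03) [0.136 0.168 0.182]
end blk 426 [0.145 0.17  0.184] (array([ 554.1, -323.5]), array([41.2, 28.3]), 4.87)
```

View pics/side2.png

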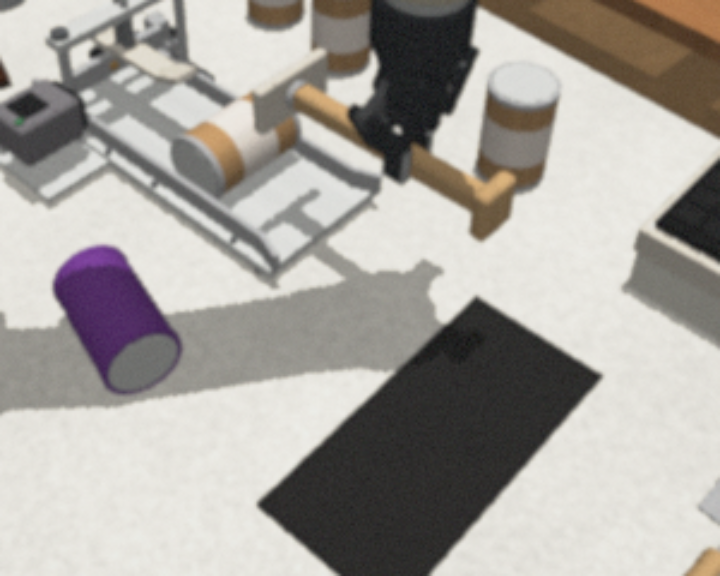

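The paddle is level and square in the fingers, with the head at crop (290,90) behind the tin and over the middle of the lane. I lower it behind the tin.

```bash
python3 -m handwheel '[[[-1,0,6],0,1],[[-1,0,12],0,1],[[-1,0,14],0,1],[[-1,0,14],0,1],[[-1,0,14],0,1],[[-1,0,12],0,1],[[-1,0,10],0,1],[[0,0,8],0,1],[[0,0,0],0,1],[[0,0,0],0,1]]'; python3 plan.py 550 -245 38 5 12
```

```text
time: 8.0
tool_pos: [0.547, -0.2541, 0.0467]
eef_rot: [-0.006, 0.681, 0.733, 0.01]
ft_force: [0.2, 0.8, -0.7]
width: 0.019
tcp [ 547.  -254.1   46.7] yaz 4.2 tilt 1.29 F [ 0.22  0.76 -0.7 ] w 0.019 t 8.0 j [ 0.11  0.61  0.36  1.83 -0.33  0.77  0.72]
D [ 3.   9.1 -8.7] turn -0.8 n 2
[[4.3,1.8,4.5],-0.40,J],[[4.3,1.9,4.5],-0.40,J],
```

```bash
python3 -m handwheel '[[[1,2,4],-0.5,1],[[1,2,5],-0.4,1],[[1,0,0],0,1],[[3,0,0],0,1],[[3,0,0],0,1],[[3,0,0],0,1]]'; python3 plan.py 548 -230 38 5 12;python3 - <<'E'
from meas import *
im,d=r.get_image('side'); cv2.imwrite('pics/side3.png',cv2.resize(im[180:360,190:430,::-1],None,fx=3,fy=3))
E
```

```text
time: 8.5
tool_pos: [0.552, -0.2416, 0.0393]
eef_rot: [-0.004, 0.674, 0.738, 0.01]
ft_force: [0.9, -0.3, -1.1]
width: 0.0188
tcp [ 552.  -241.6   39.3] yaz 5.18 tilt 1.28 F [ 0.94 -0.26 -1.07] w 0.0188 t 8.5 j [ 0.09  0.62  0.35  1.83 -0.33  0.75  0.72]
D [-4.  11.6 -1.3] turn 0.18 n 2
[[6.0,-1.5,0.7],0.09,J],[[6.0,-1.5,0.7],0.09,J],
```

View pics/side3.png

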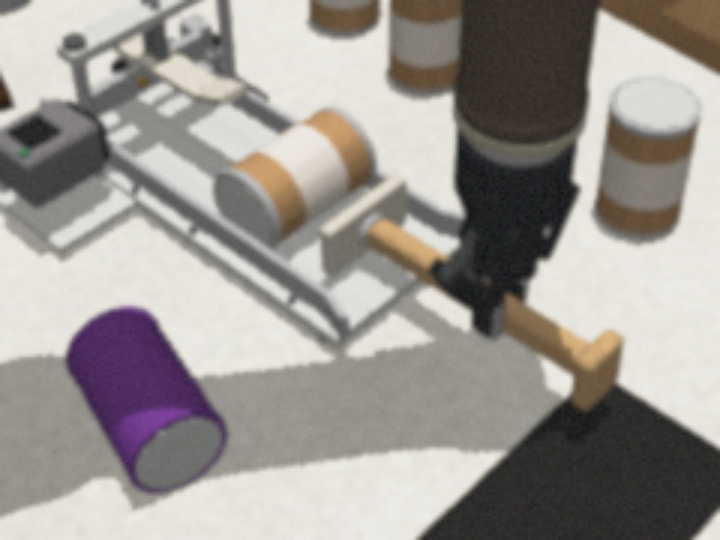

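The head stands in the lane behind the tin, face at crop (365,230), with a gap of about 30 mm. I creep forward.

```bash
python3 -m handwheel '[[[4,-1,0],0,1],[[4,0,0],0,1],[[4,0,0],0,1],[[4,0,0],0,1],[[3,0,0],0,1],[[3,0,0],0,1],[[2,0,0],0,1],[[2,0,0],0,1],[[2,0,0],0,1],[[2,0,0],0,1],[[2,0,0],0,1],[[2,0,0],0,1]]'; python3 plan.py 539.5 -120 38 5 12
```

```text
time: 9.55
tool_pos: [0.5479, -0.203, 0.0409]
eef_rot: [-0.004, 0.674, 0.739, 0.011]
ft_force: [0.5, 0.0, -3.0]
width: 0.0184
tcp [ 547.9 -203.    40.9] yaz 5.26 tilt 1.32 F [ 0.54  0.04 -2.98] w 0.0184 t 9.55 j [ 0.03  0.59  0.35  1.88 -0.33  0.72  0.66]
D [-8.4 83.  -2.9] turn 0.26 n 7
[[11.9,-0.1,0.7],0.04,J],[[11.9,-0.1,0.7],0.04,J],[[11.9,-0.1,0.7],0.04,J],[[11.9,-0.1,0.7],0.04,J],[[11.9,-0.1,0.7],0.04,J],[[11.9,-0.1,0.7],0.04,J],[[11.9,-0.2,0.7],0.04,J],
```

```bash
python3 -m handwheel '[[[3,-0.3,0.4],0,1],[[3,-0.3,0.4],0,1],[[3,-0.2,0.4],0,1],[[3,0,0.4],0,1],[[3,0,0.3],0,1],[[3,0,0.3],0,1],[[3,0,0.2],0,1],[[3,0,0.2],0,1],[[3,0,0.2],0,1],[[3,0,0.2],0,1],[[3,0,0.2],0,1],[[3,0,0.2],0,1]]'; python3 plan.py 537 -100 38 5 12;python3 - <<'E'
from meas import *
for cam in('top','side'):
    im,d=r.get_image(cam); P,u,v=pts(cam,d); x,y,z=P.T
    t=(x>.45)&(x<.60)&(z>.084)&(z<.1)&(y<.12)&(y>-.09); print(' tin top',rect(P[t]))
    k=(x>.48)&(x<.61)&(y>-.1)&(y<0)&(z>.06)&(z<.082)
    print(' lowpts',rect(P[k]))
    cv2.imwrite(f'pics/{cam}4.png',cv2.resize(im[170:320,170:370,::-1],None,fx=3,fy=3))
E
```

```text
time: 10.55
tool_pos: [0.5434, -0.1635, 0.038]
eef_rot: [-0.004, 0.674, 0.739, 0.011]
ft_force: [-0.2, -0.8, -0.9]
width: 0.0193
tcp [ 543.4 -163.5   38. ] yaz 5.24 tilt 1.32 F [-0.25 -0.77 -0.89] w 0.0193 t 10.55 j [-0.04  0.57  0.35  1.93 -0.33  0.7   0.61]
D [-6.4 63.5  0. ] turn 0.24 n 6
[[10.6,-0.1,0.2],0.04,J],[[10.6,-0.1,0.2],0.04,J],[[10.6,-0.1,0.2],0.04,J],[[10.6,-0.1,0.2],0.04,J],[[10.6,-0.1,0.2],0.04,J],[[10.6,-0.1,0.2],0.04,J],
 tin top (array([552. ,  52.6]), array([128.5,  85.9]), -86.23)
 lowpts (array([566.9, -19.2]), array([41.4, 27.4]), 5.15)
 tin top (array([534. ,  51.8]), array([149.9, 111.4]), 83.54)
 lowpts (array([536.7, -52.1]), array([108.2,  88.5]), 5.43)
```

```bash
python3 -m handwheel '[[[2,0,0.2],0,1],[[2,0,0.2],0,1],[[2,0,0.2],0,1],[[2,0,0.2],0,1],[[2,0,0.2],0,1],[[2,0,0.2],0,1],[[2,0,0.2],0,1],[[2,0,0.2],0,1]]'; python3 -m handwheel '[[[2,0,0.2],0,1],[[2,0,0.2],0,1],[[2,0,0.2],0,1],[[2,0,0.2],0,1],[[2,0,0.2],0,1],[[2,0,0.2],0,1]]'; python3 plan.py 535 -80 38 5 12
```

```text
time: 11.32
tool_pos: [0.5418, -0.1466, 0.0367]
eef_rot: [-0.003, 0.674, 0.739, 0.011]
ft_force: [-0.0, -0.6, -2.2]
width: 0.0188
time: 11.82
tool_pos: [0.5406, -0.1332, 0.0356]
eef_rot: [-0.003, 0.674, 0.739, 0.011]
ft_force: [0.7, -0.2, -1.6]
width: 0.0193
tcp [ 540.6 -133.2   35.6] yaz 5.22 tilt 1.31 F [ 0.68 -0.22 -1.6 ] w 0.0193 t 11.82 j [-0.09  0.56  0.35  1.96 -0.33  0.67  0.56]
D [-5.6 53.2  2.4] turn 0.22 n 5
[[10.7,-0.1,-0.3],0.04,J],[[10.7,-0.2,-0.3],0.04,J],[[10.7,-0.2,-0.3],0.04,J],[[10.7,-0.2,-0.3],0.04,J],[[10.7,-0.2,-0.3],0.04,J],
```

View pics/top4.png

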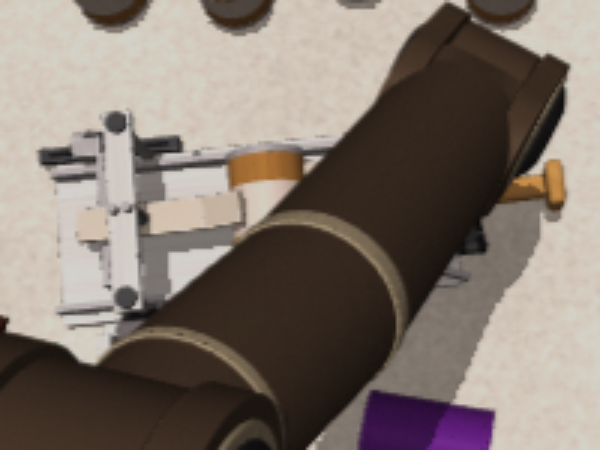

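```bash
for i in 1; do python3 -m handwheel '[[[2,0,-0.1],0,1],[[2,0,-0.1],0,1],[[2,0,-0.1],0,1],[[2,0,-0.1],0,1],[[2,0,-0.1],0,1],[[2,0,-0.1],0,1]]'|sed -n '2p;4p'; python3 -m handwheel '[[[2,0,0],0,1],[[2,0,0],0,1],[[2,0,0],0,1],[[2,0,0],0,1],[[2,0,0],0,1],[[2,0,0],0,1]]'|sed -n '2p;4p'; done; python3 plan.py 535 -80 38 5 12;python3 - <<'E'
from meas import *
im,d=r.get_image('side'); cv2.imwrite('pics/side5.png',cv2.resize(im[150:330,170:410,::-1],None,fx=3,fy=3))
P,u,v=pts('side',d); x,y,z=P.T
k=(x>.46)&(x<.50)&(y>-.06)&(y<.14)&(z>.05)&(z<.1)
print(np.percentile(y[k],[0,2,50,98,100]).round(3),rect(P[k]))
E
```

```text
tool_pos: [0.5402, -0.1283, 0.0381]
ft_force: [-0.6, -6.0, 0.9]
tool_pos: [0.5394, -0.1274, 0.0407]
ft_force: [-0.9, -6.2, 0.7]
tcp [ 539.4 -127.4   40.7] yaz 4.63 tilt 1.06 F [-0.92 -6.19  0.7 ] w 0.0187 t 12.82 j [-0.14  0.55  0.37  1.97 -0.31  0.66  0.51]
D [-4.4 47.4 -2.7] turn -0.37 n 4
[[11.9,-0.2,0.6],-0.09,J],[[11.9,-0.1,0.6],-0.09,J],[[11.9,-0.1,0.6],-0.09,J],[[11.9,-0.1,0.6],-0.09,J],
[-0.011 -0.009  0.025  0.139  0.14 ] (array([483.7,  64.2]), array([151.3,  31.6]), -89.48)
```

View pics/side5.png

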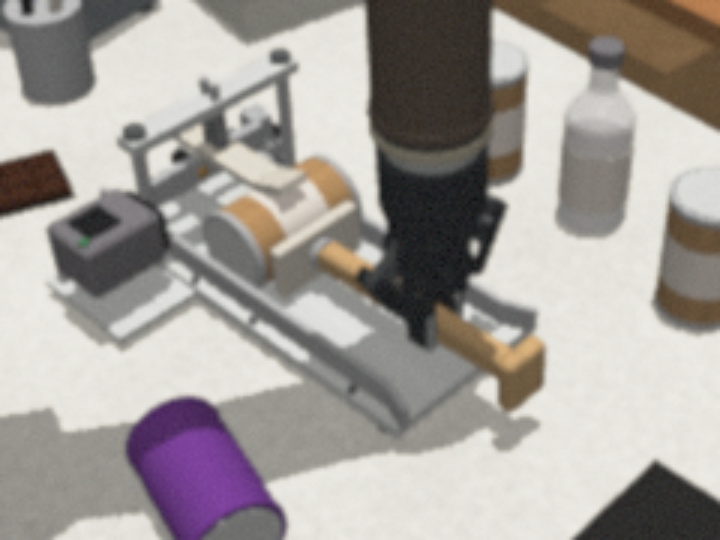

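The tin's front is under the shoe lip at crop (290,190). It resists at about 6 N for a 2 mm lead, so the force follows the row shift. I raise the lead slightly.

```bash
python3 -m handwheel '[[[2.4,0,0.6],-0.1,1],[[2.6,0,0.6],-0.1,1],[[2.8,0,0.6],-0.1,1]]'|sed -n '2p;4p'; python3 -m handwheel '[[[2.8,0,0.6],-0.1,1],[[2.8,0,0.6],-0.1,1],[[2.8,0,0.6],0,1]]'|sed -n '2p;4p'; python3 plan.py 535 -80 38 5 12
```

```text
tool_pos: [0.5396, -0.1256, 0.0406]
ft_force: [-0.6, -7.8, 1.6]
tool_pos: [0.5402, -0.1236, 0.0406]
ft_force: [-0.8, -6.4, 1.9]
tcp [ 540.2 -123.6   40.6] yaz 4.66 tilt 1.8 F [-0.76 -6.39  1.86] w 0.0191 t 13.37 j [-0.16  0.54  0.38  1.98 -0.31  0.64  0.49]
D [-5.2 43.6 -2.6] turn -0.34 n 4
[[11.0,-0.4,0.4],-0.09,J],[[11.0,-0.4,0.4],-0.09,J],[[11.0,-0.4,0.4],-0.09,J],[[11.0,-0.4,0.4],-0.09,J],
```

```bash
python3 -m handwheel '[[[3.4,0,0.6],-0.2,1],[[3.4,0,0.6],-0.2,1],[[3.4,0,0.6],-0.1,1]]'|sed -n '2,4p'; python3 -m handwheel '[[[3.4,0,0.6],0,1],[[3.4,0,0.6],0,1],[[3.4,0,0.6],0,1]]'|sed -n '2,4p'; python3 plan.py 535 -80 38 5 12
```

```text
tool_pos: [0.5408, -0.1199, 0.0406]
eef_rot: [0.02, 0.676, 0.736, 0.003]
ft_force: [0.3, -6.3, 1.8]
tool_pos: [0.5412, -0.1147, 0.0402]
eef_rot: [0.023, 0.678, 0.735, 0.002]
ft_force: [-0.0, -4.4, 0.6]
tcp [ 541.2 -114.7   40.2] yaz 4.63 tilt 2.65 F [-0.05 -4.36  0.64] w 0.0189 t 13.87 j [-0.19  0.54  0.39  2.   -0.3   0.62  0.47]
D [-6.2 34.7 -2.2] turn -0.37 n 3
[[11.7,-1.1,0.3],-0.12,J],[[11.7,-1.1,0.3],-0.12,J],[[11.7,-1.1,0.3],-0.12,J],
```

```bash
python3 -m handwheel '[[[3.2,-0.3,0.4],-0.3,1],[[3.2,-0.3,0.4],-0.2,1],[[3.2,-0.3,0.4],-0.1,1],[[3.2,-0.3,0.4],0,1]]'|sed -n '2,4p'; python3 -m handwheel '[[[3,-0.2,0.4],0,1],[[3,-0.2,0.4],0,1],[[3,-0.2,0.4],0,1]]'|sed -n '2,4p'; python3 plan.py 535 -80 38 5 12
```

```text
tool_pos: [0.5401, -0.1037, 0.0391]
eef_rot: [0.025, 0.675, 0.737, 0.002]
ft_force: [-0.3, -4.5, -1.0]
tool_pos: [0.539, -0.0944, 0.0378]
eef_rot: [0.026, 0.675, 0.737, 0.003]
ft_force: [0.6, -6.1, 2.5]
tcp [539.  -94.4  37.8] yaz 5.04 tilt 2.96 F [ 0.56 -6.06  2.51] w 0.0186 t 14.45 j [-0.23  0.53  0.39  2.02 -0.3   0.6   0.43]
D [-4.  14.4  0.2] turn 0.04 n 2
[[7.4,-1.3,-0.4],0.02,J],[[7.4,-1.3,-0.4],0.02,J],
```

```bash
python3 -m handwheel '[[[2.5,-0.3,-1.3],0,1],[[2.5,-0.3,-1.2],0,1],[[2.5,-0.3,-1],0,1],[[2.5,-0.3,-0.5],0,1]]'|sed -n '2,4p'; python3 -m handwheel '[[[2.5,-0.1,0],0,1],[[2.5,-0.1,0],0,1]]'|sed -n '2,4p'; python3 plan.py 535 -60 42 5 12; python3 - <<'E'
from meas import *
im,d=r.get_image('side'); cv2.imwrite('pics/side6.png',cv2.resize(im[150:330,170:410,::-1],None,fx=3,fy=3))
E
```

```text
tool_pos: [0.5373, -0.084, 0.0417]
eef_rot: [0.027, 0.676, 0.737, 0.003]
ft_force: [1.0, -5.8, 0.7]
tool_pos: [0.5368, -0.0789, 0.0418]
eef_rot: [0.027, 0.676, 0.737, 0.003]
ft_force: [0.5, -5.5, 2.2]
tcp [536.8 -78.9  41.8] yaz 5.0 tilt 3.11 F [ 0.45 -5.51  2.23] w 0.0191 t 14.95 j [-0.27  0.52  0.4   2.03 -0.29  0.6   0.4 ]
D [-1.8 18.9  0.2] turn -0.0 n 2
[[9.5,-0.1,-0.4],-0.00,J],[[9.5,-0.1,-0.4],-0.00,J],
```

View pics/side6.png

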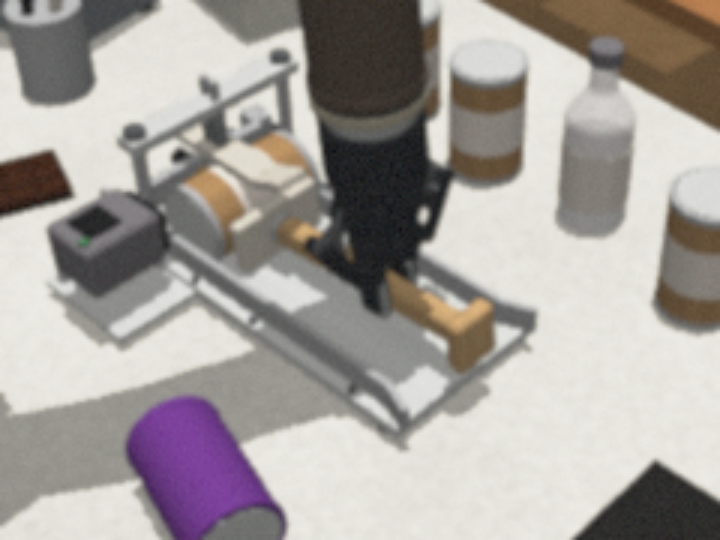

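The tin is well under the shoe, with its top at crop (240,165) and the paddle still square. Its track x is about 70. I now feel for the stop in short calls.

```bash
for k in 1; do python3 -m handwheel '[[[2.3,0,0],0,1],[[2.3,0,0],0,1],[[2.3,0,0],0,1]]'|sed -n '2p;4p'; python3 -m handwheel '[[[2.3,0,0],0,1],[[2.3,0,0],0,1]]'|sed -n '2p;4p'; python3 -m handwheel '[[[2.3,0,0],0,1],[[2.3,0,0],0,1]]'|sed -n '2p;4p';  done; python3 plan.py 535 -60 42 5 12
```

```text
tool_pos: [0.5361, -0.0715, 0.0417]
ft_force: [-0.2, -6.3, 0.1]
tool_pos: [0.5357, -0.0671, 0.0416]
ft_force: [1.3, -5.5, 1.4]
tool_pos: [0.5355, -0.0633, 0.0417]
ft_force: [0.9, -7.6, 2.9]
tcp [535.5 -63.3  41.7] yaz 4.95 tilt 3.23 F [ 0.9  -7.58  2.94] w 0.0188 t 15.58 j [-0.3   0.52  0.4   2.04 -0.29  0.6   0.37]
D [-0.5  3.3  0.3] turn -0.05 n 1
[[3.3,-0.2,-0.4],-0.05,J],
```

```bash
python3 -m handwheel '[[[2.2,0,0],0,1],[[2.2,0,0],0,1]]'|sed -n '2p;4p'; python3 -m handwheel '[[[2.2,0,0],0,1]]'|sed -n '2p;4p'; python3 -m handwheel '[[[2.2,0,0],0,1]]'|sed -n '2p;4p';  python3 plan.py 535 -60 42 5 12
```

```text
tool_pos: [0.5356, -0.0623, 0.0422]
ft_force: [0.7, -14.2, 3.3]
tool_pos: [0.5355, -0.0624, 0.0424]
ft_force: [0.4, -12.3, 3.4]
tool_pos: [0.5355, -0.0624, 0.0427]
ft_force: [0.7, -12.1, 4.0]
tcp [535.5 -62.4  42.7] yaz 4.72 tilt 3.72 F [  0.66 -12.13   4.  ] w 0.019 t 15.92 j [-0.32  0.51  0.41  2.04 -0.28  0.59  0.35]
D [-0.5  2.4 -0.7] turn -0.28 n 1
[[2.5,-0.3,0.5],-0.28,J],
```

The tin stalls at a firm stop: the force steps from about 6 N to 12 N with no further motion at TCP y = -62.4. That puts the stop face at about track x = 121, inside the given range. I back off.

```bash
python3 -m handwheel '[[[-1,0,0],0,1],[[-1,0,0],0,1],[[-2,0,0],0,1],[[-3,0,0],0,1]]'|sed -n '2p;4p'; python3 plan.py 549 -215 48 5 15
```

```text
tool_pos: [0.5342, -0.066, 0.0418]
ft_force: [-0.4, -0.3, -1.4]
tcp [534.2 -66.   41.8] yaz 4.94 tilt 3.42 F [-0.42 -0.28 -1.35] w 0.019 t 16.25 j [-0.31  0.52  0.41  2.04 -0.28  0.6   0.36]
D [  14.8 -149.     6.2] turn -0.06 n 10
[[-15.0,0.2,0.1],-0.01,J],[[-15.0,0.2,0.1],-0.01,J],[[-15.0,0.2,0.1],-0.01,J],[[-15.0,0.2,0.1],-0.01,J],[[-15.0,0.2,0.1],-0.01,J],[[-15.0,0.2,0.1],-0.01,J],[[-15.0,0.2,0.1],-0.01,J],[[-15.0,0.2,0.1],-0.01,J],[[-15.0,0.2,0.1],-0.01,J],[[-15.0,0.2,0.1],-0.01,J],
```

```bash
python3 -m handwheel '[[[-8,0,0],0,1],[[-13,0,0],0,1],[[-15,0,0],0,1],[[-15,0,0],0,1],[[-15,0,0],0,1],[[-15,0,0],0,1],[[-15,0,0],0,1],[[-15,0,0],0,1],[[-14,0,0],0,1],[[-10,0,0],0,1],[[-5,0,0],0,1],[[0,0,0],0,1]]'|sed -n '2p;4p'; python3 plan.py 550 -240 165 5 17; python3 - <<'E'
from meas import *
for cam in('side','top'):
    im,d=r.get_image(cam); a=(150,330,170,410) if cam=='side' else (190,280,160,340)
    cv2.imwrite(f'pics/{cam}7.png',cv2.resize(im[a[0]:a[1],a[2]:a[3],::-1],None,fx=3 if cam=='side' else 4,fy=3 if cam=='side' else 4,interpolation=cv2.INTER_CUBIC))
    P,u,v=pts(cam,d); x,y,z=P.T
    for lo,hi in((.47,.495),(.545,.58)):
        k=(x>lo)&(x<hi)&(y>.03)&(y<.17)&(z>.055)&(z<.097); print(cam,np.percentile(y[k],[0,5,50,95,100]).round(4),k.sum(),z[k].max())
E
cd pics; python3 -c "
import cv2,numpy as np
a=cv2.imread('side7.png');b=cv2.imread('top7.png');b=cv2.resize(b,(720,360));a=a[:400]
cv2.imwrite('c7.png',np.vstack([a,b])[:760]) if 0 else cv2.imwrite('c7.png',cv2.resize(np.vstack([a,b]),(568,600)))"
```

```text
tool_pos: [0.5452, -0.2116, 0.0456]
ft_force: [0.1, 0.4, -2.1]
tcp [ 545.2 -211.6   45.6] yaz 5.3 tilt 3.02 F [ 0.1   0.42 -2.1 ] w 0.0191 t 17.25 j [-0.01  0.57  0.38  1.92 -0.29  0.66  0.63]
D [  4.8 -28.4 119.4] turn 0.3 n 8
[[-4.2,0.8,-14.8],0.04,J],[[-4.2,0.8,-14.8],0.04,J],[[-4.2,0.8,-14.8],0.04,J],[[-4.2,0.8,-14.8],0.04,J],[[-4.2,0.8,-14.8],0.04,J],[[-4.2,0.8,-14.8],0.04,J],[[-4.2,0.8,-14.8],0.04,J],[[-4.2,0.8,-14.8],0.04,J],
side [0.067  0.0689 0.0827 0.1432 0.1475] 233 0.09003844965415975
side [0.0764 0.0804 0.0971 0.1501 0.1614] 201 0.09076391830749808
top [0.072  0.0746 0.094  0.1491 0.1514] 193 0.09604356085984667
top [0.0782 0.0811 0.1009 0.1564 0.1594] 250 0.09488508811055629
```

View pics/c7.png

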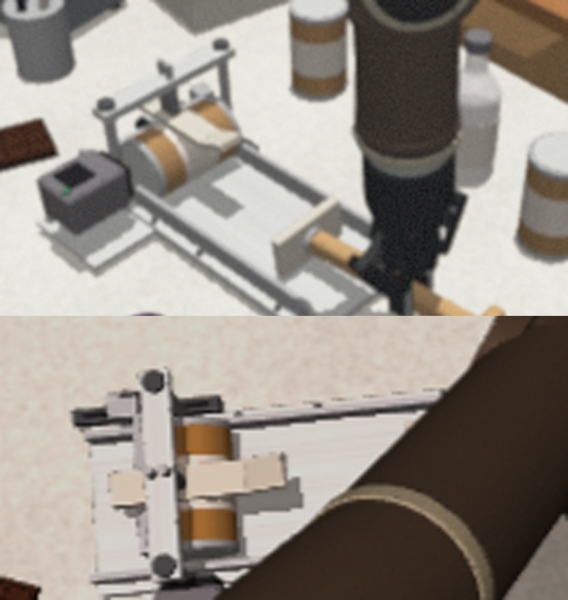

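The tin sits under the shoe against the stop, in the side crop at (185,145) and in the top crop at (207,480). Its rear edge is parallel to the stop, so it is square. The paddle is clear, so I lift it and turn back.

```bash
python3 -m handwheel '[[[-4,1,-8],0,1],[[-4,1,-15],0,1],[[-4,1,-16],0,1],[[-4,1,-16],0,1],[[-4,1,-16],0,1],[[-4,1,-16],0,1],[[-3,0,-14],0,1],[[0,0,-8],0,1],[[0,0,0],0,1]]'|sed -n '2p;4p'; python3 plan.py 449 -376 165 -84.2 15
```

```text
tool_pos: [0.5505, -0.2247, 0.1629]
ft_force: [0.8, -1.0, -1.8]
tcp [ 550.5 -224.7  162.9] yaz 6.08 tilt 2.64 F [ 0.82 -0.96 -1.82] w 0.0188 t 18.1 j [-0.04  0.42  0.45  1.81 -0.21  0.91  0.6 ]
D [-101.5 -151.3    2.1] turn 90.28 n 14
[[-10.0,-8.3,-0.1],6.45,J],[[-10.9,-7.2,-0.1],6.45,J],[[-11.6,-5.9,-0.1],6.45,J],[[-12.2,-4.6,-0.1],6.45,J],[[-12.6,-3.2,-0.1],6.45,J],[[-12.9,-1.7,-0.1],6.45,J],[[-13.0,-0.3,-0.1],6.45,J],[[-13.0,1.2,-0.1],6.45,J],[[-12.7,2.6,-0.1],6.45,J],[[-12.4,4.1,-0.1],6.45,J],[[-11.8,5.4,-0.1],6.45,J],[[-11.2,6.7,-0.1],6.45,J],
--
[[-10.3,7.9,-0.1],6.45,J],[[-9.4,9.0,-0.1],6.45,J],
```

```bash
python3 -m handwheel '[[[-10,-8,0],6.5,1],[[-11,-7,0],6.5,1],[[-12,-6,0],6.5,1],[[-12,-5,0],6.5,1],[[-13,-3,0],6.5,1],[[-13,-2,0],6.5,1],[[-13,0,0],6.5,1],[[-13,1,0],6.5,1],[[-13,3,0],6.5,1],[[-12,4,0],6.5,1],[[-12,5,0],6.5,1],[[-11,7,0],6.5,1]]'|sed -n '2p;4p'; python3 plan.py 449 -376 100 -84.2 15
```

```text
tool_pos: [0.4586, -0.3433, 0.1564]
ft_force: [-0.3, 0.0, -2.9]
tcp [ 458.6 -343.3  156.4] yaz -74.42 tilt 2.01 F [-0.31  0.   -2.89] w 0.0187 t 19.1 j [-0.04  0.48  0.81  1.88 -0.43  0.93 -0.33]
D [ -9.6 -32.7 -56.4] turn 9.78 n 5
[[-3.9,5.5,11.3],1.96,J],[[-3.7,5.6,11.3],1.96,J],[[-3.5,5.7,11.3],1.96,J],[[-3.3,5.9,11.3],1.96,J],[[-3.1,6.0,11.3],1.96,J],
```

```bash
python3 -m handwheel '[[[-4,5,11],2,1],[[-4,5,11],2,1],[[-3,5,12],2,1],[[-3,5,12],2,1],[[-3,4,11],1,1],[[0,0,10],0,1],[[0,0,8],0,1],[[0,0,0],0,1],[[0,0,0],0,1]]'|sed -n '2p;4p'; python3 plan.py 449 -376 30 -84.2 12; python3 - <<'E'
from meas import *
im,d=r.get_image('side'); P,u,v=pts('side',d); x,y,z=P.T
for n,lo,hi in(('end',.33,.365),('head',.55,.60)):
    k=(x>lo)&(x<hi)&(abs(y+.37)<.08)&(z>.04)&(z<.2); print(n,k.sum(),np.percentile(z[k],[2,50,98]).round(4),P[k].min(0).round(3),P[k].max(0).round(3))
cv2.imwrite('pics/side8.png',cv2.resize(im[230:450,270:490,::-1],None,fx=2.5,fy=2.5))
E
```

```text
tool_pos: [0.4467, -0.3689, 0.0681]
ft_force: [0.1, 0.3, -0.7]
tcp [ 446.7 -368.9   68.1] yaz -83.42 tilt 1.48 F [ 0.08  0.29 -0.69] w 0.0189 t 19.85 j [ 0.07  0.62  0.74  1.92 -0.58  0.8  -0.32]
D [  2.3  -7.1 -38.1] turn 0.78 n 4
[[0.2,1.7,9.6],0.20,J],[[0.2,1.7,9.6],0.20,J],[[0.2,1.7,9.6],0.20,J],[[0.2,1.7,9.6],0.20,J],
end 397 [0.0663 0.0931 0.1074] [ 0.354 -0.399  0.063] [ 0.365 -0.359  0.108]
head 660 [0.0605 0.0907 0.1041] [ 0.55  -0.398  0.056] [ 0.585 -0.327  0.106]
```

View pics/side8.png

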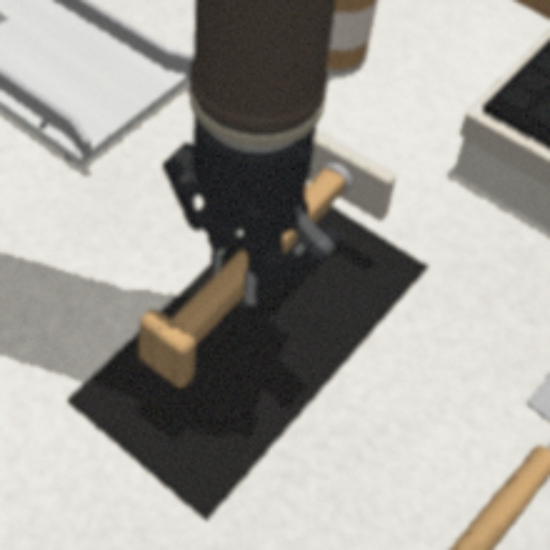

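The paddle is over its mat and nearly level: end top 0.107, head top 0.104. I lower it.

```bash
python3 -m handwheel '[[[0,2,10],0.3,1],[[0,2,10],0.3,1],[[0,2,10],0.2,1],[[0,1,8],0,1],[[0,0,5],0,1],[[0,0,0],0,1]]'|sed -n '2p;4p'; python3 plan.py 449 -376 14 -84.2 5
```

```text
tool_pos: [0.4507, -0.3769, 0.0224]
ft_force: [0.6, -0.1, -2.0]
tcp [ 450.7 -376.9   22.4] yaz -84.14 tilt 1.69 F [ 0.57 -0.11 -2.  ] w 0.0187 t 20.4 j [ 0.13  0.69  0.68  1.92 -0.65  0.73 -0.27]
D [-1.7  0.9 -8.4] turn 0.06 n 2
[[-0.9,-0.6,4.2],0.03,J],[[-0.9,-0.6,4.2],0.03,J],
```

```bash
python3 -m handwheel '[[[0,0,3],0,1],[[0,0,3],0,1],[[0,0,2],0,1],[[0,0,1],0,1],[[0,0,0],0,1]]'; python3 plan.py 449 -376 13 -84.2 5
```

```text
time: 20.82
tool_pos: [0.4508, -0.3777, 0.0131]
eef_rot: [0.008, 0.999, 0.051, 0.013]
ft_force: [-2.4, 0.8, 3.0]
width: 0.019
tcp [ 450.8 -377.7   13.1] yaz -84.17 tilt 1.72 F [-2.44  0.79  3.03] w 0.019 t 20.82 j [ 0.14  0.7   0.67  1.92 -0.67  0.71 -0.26]
D [-1.8  1.7 -0.1] turn 0.03 n 1
[[-1.7,-1.9,-0.0],0.03,J],
```

Fz rises, so the paddle is touching the mat. I release and retreat upward.

```bash
python3 -m handwheel '[[[0,0,0],0,0.7],[[0,0,0],0,0.5],[[0,0,0],0,0.2],[[0,0,0],0,0],[[0,0,0],0,0],[[0,0,0],0,0],[[0,0,0],0,0],[[0,0,0],0,0]]' ; python3 -m handwheel '[[[0,0,-4],0,0],[[0,0,-8],0,0],[[0,0,-15],0,0],[[0,0,-20],0,0],[[0,0,-30],0,0],[[0,0,-30],0,0],[[0,0,-30],0,0],[[0,0,-30],0,0],[[-25,0,-15],0,0],[[-25,0,0],0,0],[[-10,0,0],0,0],[[0,0,0],0,0]]'; python3 - <<'E'
from meas import *
for cam in('top','side'):
    im,d=r.get_image(cam); cv2.imwrite(f'pics/{cam}9.png',cv2.resize(im[150:450,110:450,::-1],None,fx=2,fy=2))
    P,u,v=pts(cam,d); x,y,z=P.T
    k=(x>.33)&(x<.62)&(abs(y+.37)<.1)&(z>.03)&(z<.06); print(cam,'paddle',rect(P[k]),z[k].max())
    for lo,hi in((.47,.495),(.545,.58)):
        k=(x>lo)&(x<hi)&(y>.03)&(y<.17)&(z>.055)&(z<.097); print(cam,np.percentile(y[k],[0,5,50,95,100]).round(4),k.sum(),z[k].max())
E
```

```text
time: 21.48
tool_pos: [0.4523, -0.3783, 0.0144]
eef_rot: [0.009, 0.999, 0.051, 0.014]
ft_force: [0.3, -1.0, 0.2]
width: 0.0853
time: 22.48
tool_pos: [0.384, -0.382, 0.209]
eef_rot: [0.009, 0.999, 0.05, 0.015]
ft_force: [-0.1, 0.5, -0.1]
width: 0.0853
top paddle (array([ 513.3, -382.2]), array([163.7,  81.9]), 18.32) 0.05521971961638683
top [0.0711 0.0737 0.0942 0.1487 0.1518] 196 0.09479796464932844
top [0.0779 0.0806 0.101  0.1563 0.1598] 254 0.0935410052296548
side paddle (array([ 472.7, -387.8]), array([226.8,  65.3]), 6.76) 0.05174269325108072
side [0.0661 0.0694 0.0837 0.142  0.1478] 235 0.08909412055361599
side [0.0751 0.0803 0.097  0.1504 0.1552] 202 0.09037870614521482
```

View pics/side9.png

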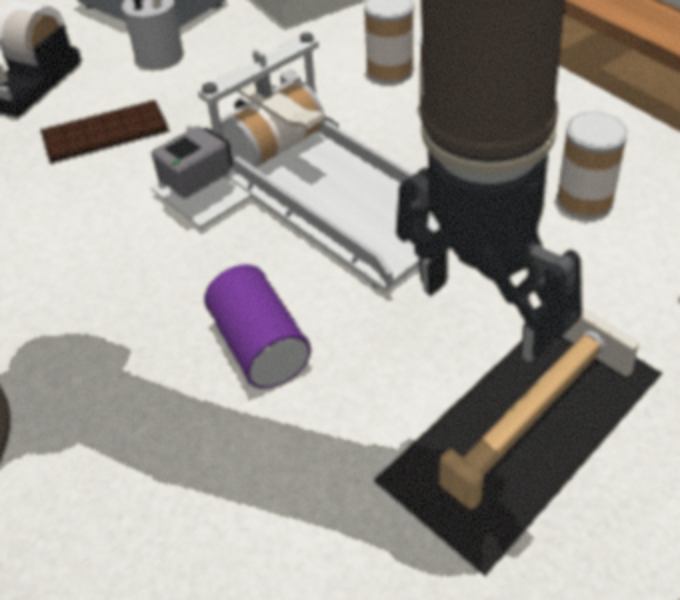

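```bash
python3 - <<'E'
from meas import *
for cam in('top','side'):
    P,u,v=pts(cam,np.load(f'{cam}0.npy')); x,y,z=P.T
    X=(x-.527)*-.0872+(y-.0205)*.9962; Y=-(x-.527)*.9962-(y-.0205)*.0872
    k=(abs(Y)<.055)&(X>.09)&(X<.17)&(z>.06)&(z<.072); print(cam,k.sum(),np.percentile(X[k],[1,5,25,50,75,95]).round(4))
    im,d=r.get_image(cam); P,u,v=pts(cam,d); x,y,z=P.T
    X=(x-.527)*-.0872+(y-.0205)*.9962; Y=-(x-.527)*.9962-(y-.0205)*.0872
    k=(abs(Y)<.052)&(abs(Y)>.018)&(X>.03)&(X<.12)&(z>.05)&(z<.097); print(' tin X',np.percentile(X[k],[1,5,50,95,99]).round(4)); t=k&(z>.0875); print(' crest',X[t].mean() if t.sum() else None)
print(r.sense()['ft_force'])
E
```

```text
top 70 [0.1274 0.1283 0.1293 0.1312 0.1333 0.1347]
 tin X [0.0558 0.0569 0.0739 0.0938 0.0951]
 crest 0.08572686608635295
side 118 [0.1186 0.1195 0.1212 0.1235 0.1276 0.1423]
 tin X [0.0505 0.0519 0.0681 0.0982 0.107 ]
 crest 0.08423950288673164
[-0.00953658  0.33934292 -0.06747539]
```

The stop front edge averages 123 mm over both cameras, and so does the tin's front, so position and force agree that the tin is home. I hand the job in.

```bash
python3 -c "
from cell import r
print(r.sign_off())"
```

```text
the job is handed in; nothing more can be done
None
```

The tin is home against the stop under the shoe, the paddle is back on its mat, and the job is handed in at about 23 s on the robot's clock. No verdict was reported.

**What I did:** I picked up the paddle across its handle and rolled the tin under the shoe with it. I felt for the stop, backed off, laid the paddle flat on its mat, let go and moved the arm clear.

**Last checks:**
- **Tin home:** The tool-side force stepped from about 6 N to 12–14 N with no further movement, which I took as the solid stop. It was read at the wrist rather than on the tin, and peaked at 14.2 N, close to the 15 N limit. I had expected no more than about 8 N.
- **Tin at rest:** It is square on the bed and stayed within about 1 mm after the paddle backed off. Averaged over both cameras, the tin's front and the stop face both come out at track x = 123 mm. The two cameras differ by 5 to 8 mm along the track, so this supports the force reading but does not prove it. The plunger force itself could not be measured directly.
- **Paddle:** In the side picture it lies flat and well inside the mat, a few millimetres from its centre by the release pose and within about 1° of the mat's axis. The final top-camera fit of the paddle disagreed, with its centre off by about 45 mm and its angle by about 12°. I discounted it because the open gripper was in the way.
- **Other things:** The purple tin, two of the finished tins and the chocolate bar look unmoved in the last picture. The bottle, the third finished tin and the scraper are not in it, but the arm stayed clear of them as far as I could tell.

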